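# Clamp the can in the tumble mixer

## Robot

A 6-joint arm with a two-finger parallel gripper is mounted at the origin on a cart in front of the work surface, level with it; the furniture and walls round the work are solid. World frame = base frame: x ahead of the robot, y to its left, z up, the work surface at z = 0. Lengths are in mm, angles in rad, forces in N, time in s.
With the tool pointing down it reaches from about 275 to 1000 mm from the base axis. Payload 8.4 kg.
Tool frame: the origin (TCP) lies at the very end of the fingers, on their centre line; the grasp point (between the pads) lies 19 mm behind it (r.pinch_z is the distance from the TCP to the grasp point, in mm); z points along the fingers, y is the line along which they close (so a half turn about z gives the same grasp; the last joint's range is limited). The gripper opens to 85 mm and grips with 20 to 120 N. Pads are 22 mm wide; open, the fingers measure 114 mm over their backs; the gripper's body (76 mm by 85 mm) begins 54 mm behind the grasp point. The pads swing forward as they close: fully open they stand 13 mm farther back than shut.
Start: joints at [1.177, 0.353, 1.633, -0, 1.155, -0.002], TCP at [238.657, 577.643, 231.281] pointing down, gripper open.
Joint ranges: [-2.63, 2.63], [-0.92, 2.1], [0.06, 2.66], [-1.3, 4.44], [0, 2.69], [-3.02, 3.02]. Speed limits (rad/s): [2.22, 2.22, 2.79, 3.14, 3.14, 3.14].

## Interface

Orientations are given as [roll, pitch, yaw] about the fixed x, y, z axes, in that order (R = Rz(yaw) Ry(pitch) Rx(roll)).
In Python, from rig import r gives the robot as it stands.
- The arm moves only by the tool carry_out, never from a script. Its argument "series" is a list of rows, each a list of 7 numbers: the turn, a rotation vector about the tool's x, y, z as a fraction of full scale, then the shift along the tool's x, y, z as a fraction of full scale, then the gripper command: -1 is fully open, 1 is shut, values between are in proportion. A call has 1 to 8 rows; each row is the pose to reach, as a shift and turn from the pose commanded when the call began, along the tool's axes at that moment, turning the shorter way round; what a row does not reach only later rows make up. Full scale, the value 1, is 0.25 m for a shift and pi rad for a turn. A row lasts 1/8 s, in which the tool goes at most 62.5 mm and 10.7 degrees, less where a joint would pass 70% of its speed; a pose out of reach is approached as far as the arm can. A call with a number of a shift or a turn outside -1 to 1 is refused whole. A call with a gripper value outside its range is refused whole. The fingers move at their own pace and stop on an object; "force" is the grip in N (left out, the last holds). Time passes only in rows, so rows that repeat a pose let the fingers close. It gives the time, the measured TCP pose, the force, the opening and the grip force at its end, in the units of the state.
- r.sense(): the state, without advancing time (a new reading comes with each control period).
- r.grab_frame(name): name is "scene" or "top" or "wrist"; returns the picture (420x560x3 uint8, red, green, blue); there is no depth.
- r.get_calibration(name): a dict with "K" (3x3 intrinsics, pixels), "pose" (4x4, takes a point from camera to world coordinates). Camera axes: x right, y up, looking along -z (the intrinsics and any distortion apply to the point x, -y, -z); pixel columns grow to the right and rows downward; lengths in mm; the calibration is good to about 2 mm. A picture is of the moment at which its call begins: read the wrist's pose just before it. get_calibration takes no time and is no camera call; for the wrist camera it gives the pose at the moment of the call.
- r.sign_off(): hands the job in; it is judged then, once.
Trained networks look in the newest picture that a camera, given by its name, has taken for a name from the list of things; names that differ only in an ending like _2 or _b are one class to them, and where a whole thing is asked for, a point or a joint stands for the part that bears it (a point fixed in the world has none). Each returns a list of dicts, best first, with "score" (0 to 1); they miss things now and then, are a little off and sometimes report something else, mostly with a low value. They report only what shows in the picture. A call takes as long as a camera call.
- r.silhouettes(camera, label): "region" (420x560 bool, what is visible of it) and "position" ([row, column] in pixels, amid what is visible of it).
The state is a dict: "clock": time; "qpos": joint angles; "qvel": joint speeds; "joint_efforts": joint torques, N m; "eef_pos": TCP position; "tcp_rot": TCP orientation; "contact_force": force on the tool from outside, world axes, zero at the start; "wrist_torque": the same for the moment, N m; "opening": opening from 0.0 (shut) to 1.0 (fully open); "grasp_force": force on a finger pad.
Only numpy, scipy, OpenCV 4.12 (cv2) and the standard library are available. Lean on these libraries where they do the work, as an engineer would, in place of code of your own. Each camera call takes 0.05 s, during which the arm holds its last target. There are 200 camera calls.

## Task

Get the lime-green can clamped for mixing: swing the carrier with the can fully home under the press plate of the sloped tumble mixer by its black knob, then screw the clamp down with the orange clamping lever until it comes up firm and the rubber plate presses hard on the can's lid. The two posts leave room only for short swings: tighten clockwise, lift the lever off its teeth to bring it back, let it drop in again and repeat, and at the end leave it dropped fully home. The can must stay in its carrier and nothing else on the bench may be knocked about.

Things in the scene. Friction and masses are not known exactly. Their poses are not given: they have to be found in the camera images.
- rotor: Fixed frame of the clamp on a white sloped console: posts 14 mm thick at y -72 (right) and +72 mm, 196 mm high, joined by a blue cross bar 36 mm wide, heights 132 to 148 mm. Origin: middle of the deck below. z: axis of the clamp, tilted 28 deg from vertical towards the robot; y level, to the left; x away, up the slope. Heights are along this z from here; 'front' is -x; clockwise is seen from +z.
- carrier_knob (a point): Middle (height 158 mm) of the black upright knob, 22 mm across, heights 140 to 174 mm, on a 12 mm stem at the free end of the steel carrier plate on which the can stands. The plate swings about the right post (axis parallel to the rotor's z, at x 0, y -72 mm); the knob runs on a radius of 187 mm. Home, it is at x 0, y +115 mm of the rotor, 43 mm outside the left post.
- carrier (a joint): Swing of the can carrier about the right post, rad: 0 = pulled out to the front, 0.95 = home against its stop, the can under the press plate. Stiff pivot: about 3 to 6 N at the knob; stays where it is left.
- lever_axis (a point): Point on the rotor's z axis at height 183 mm: the axis of nut, spindle and lever, at the mid height of the lever's arm when the lever is down. Fixed.
- lever_grip (a point): Where to pinch the orange lever: middle of its arm, 68 mm out from the axis. The arm is a flat-sided bar 14 mm wide and 16 mm tall, from 20 to 105 mm out; the hub is 56 mm across. The cross bar's top lies 35 mm below this point when the lever is down.
- lever (a joint): Direction of the lever about its axis, rad: 0 = to the front; grows clockwise, the tightening way, towards the left post. The posts stop the bare lever at -1.3 and 1.3; with fingers round it there is room for about -0.85 to 0.85.
- lever_lift (a joint): How far the lever is pulled up along its axis, m: 0 = down, 0.011 = top. A spring holds it down (5 to 9 N). Down, it is toothed to the nut (12 unseen teeth, one per 30 deg, 4 deg play) and turns it both ways; above 0.007 it turns free. Let down on a tooth it may rest on top till wiggled, then drops. Loaded teeth bind: turn it back 2 to 3 deg before lifting.
- press_plate: Steel plate 52 mm across with a rubber face (39 mm flat), centre at z +107.5 mm of this body, under the cross bar; goes straight down 12 mm per nut turn. It starts 2 to 4.5 mm above the level of the can's lid; 2.9 to 4.1 rad of tightening brings the nut to a solid stop, the rubber squeezed 3.5 mm (24 N on the can). Before the stop the nut takes 3 to 5 N at the lever grip; 12 N there is plenty.
- lime_can: Lime-green can, 65 mm across, 85 mm tall, origin in the middle of its underside, z its axis. It stands loose on the carrier plate (height 20 mm) between four upright steel fingers 44 mm tall with 1.5 mm of play; its lid is at height 105 mm.
- tip_box: Bystander: yellow pipette-tip box with white lid, 83 x 121 x 72 mm, origin under its centre.
- timer: Bystander: small white bench timer, 70 x 62 x 20 mm, origin under its centre.
- marker: Bystander: marker pen with blue cap, 132 mm long, lying on the bench, origin under its centre.

How it is judged:
By the outcome, as a careful person would: the job done as asked, in the order asked, and still so for the second after the job is handed in, with the robot touching nothing.
It also fails if it takes over 72 s, if anything falls off the work surface, if the arm or the gripper's body presses on something with over 40 N, if the wrist force passes 120 N, or if a joint passes its speed limit or range.

## Working session

There is one attempt and no reset: what is moved stays moved. The work goes in short steps, Python scripts to look and compute and a tool call to move; the robot and the scene stay as the last step left them, time stands still between calls to the robot, and variables do not carry over. Pictures are saved under pics/ and viewed, at most 10 in all, crops included, and the job is handed in when it is done.

Besides the shell and the picture viewer there is one more tool, called after "Call:" as name(argument=value, ...), one argument or row to a line, values as JSON. carry_out: Moves the arm, as the interface text tells. Its arguments: {"type":"object","properties":{"series":{"type":"array"},"force":{"type":"number"}},"required":["series"]}

```bash
ls; mkdir -p pics
python3 - <<'E'
from rig import r
import cv2,numpy as np
np.set_printoptions(precision=3,suppress=True)
ims=[]
for n in ("scene","top"):
    im=r.grab_frame(n); cv2.imwrite(f"pics/{n}0.png",im[:,:,::-1])
    c=r.get_calibration(n); print(n,c["K"],c["pose"],[k for k in c])
    for l in ("rotor","carrier_knob","lever_grip","lever","lime_can","press_plate","carrier","tip_box","timer","marker"):
        for d in r.silhouettes(n,l)[:2]: print(l,round(d["score"],2),d["position"],d["region"].sum())
print(r.sense())
E
```

```text
pics
scene [[460.857   0.    275.862]
 [  0.    460.857 206.314]
 [  0.      0.      1.   ]] [[    0.699     0.263    -0.666  -363.901]
 [   -0.715     0.272    -0.644 -1025.243]
 [    0.012     0.926     0.378   710.102]
 [    0.        0.        0.        1.   ]] ['K', 'pose']
rotor 0.64 [198.7, 253.7] 2458
rotor 0.51 [178.8, 251.3] 330
carrier_knob 0.66 [228.6, 251.2] 524
lever_grip 0.84 [181.0, 249.8] 304
lever 0.57 [183.8, 251.0] 259
lime_can 0.69 [213.8, 259.5] 493
press_plate 0.42 [194.3, 255.2] 39
carrier 0.6 [231.3, 247.5] 593
carrier 0.53 [235.5, 175.4] 72
tip_box 0.68 [300.8, 351.1] 1691
tip_box 0.6 [234.5, 178.8] 151
timer 0.57 [305.2, 304.0] 429
marker 0.58 [234.3, 178.4] 142
marker 0.57 [215.5, 260.1] 495
top [[488.797   0.    287.51 ]
 [  0.    488.797 205.793]
 [  0.      0.      1.   ]] [[   0.022    0.988   -0.154  357.313]
 [  -1.       0.024    0.01  -103.451]
 [   0.014    0.154    0.988 1429.909]
 [   0.       0.       0.       1.   ]] ['K', 'pose']
rotor 0.88 [175.7, 236.5] 3586
carrier_knob 0.9 [218.5, 239.2] 453
lever_grip 0.65 [189.2, 244.9] 579
lever_grip 0.38 [219.4, 238.3] 414
lever 0.79 [187.7, 241.6] 603
lime_can 0.61 [195.2, 257.1] 291
lime_can 0.54 [185.3, 244.8] 556
press_plate 0.47 [172.5, 236.0] 32
tip_box 0.88 [226.1, 407.4] 1305
tip_box 0.65 [256.8, 364.3] 485
timer 0.66 [254.3, 365.3] 507
timer 0.63 [187.6, 246.3] 507
marker 0.47 [256.3, 169.5] 240
{'clock': 1.1, 'qpos': array([ 1.177,  0.353,  1.633, -0.   ,  1.155, -0.002]), 'qvel': array([-0.001,  0.002, -0.001, -0.   ,  0.001,  0.   ]), 'joint_efforts': array([ -0.001, -60.518, -34.244,   0.   ,   0.001,   0.   ]), 'eef_pos': array([238.674, 577.648, 231.278]), 'tcp_rot': array([3.142, 0.   , 2.75 ]), 'contact_force': array([ 0.267,  0.531, -0.104]), 'wrist_torque': array([-0.043,  0.002,  0.026]), 'grasp_force': 0.0, 'opening': 1.0011974500994902}
```

Run:
```python
import cv2,numpy as np
a=cv2.imread("pics/scene0.png")[130:280,170:340]; b=cv2.imread("pics/top0.png")[120:270,150:320]
a=cv2.resize(a,None,fx=2.35,fy=2.35*1.6/1.6,interpolation=cv2.INTER_CUBIC); b=cv2.resize(b,None,fx=2.35,fy=2.35,interpolation=cv2.INTER_CUBIC)
cv2.imwrite("pics/z0.png",np.hstack([a,b]))
```

```text
(no output)
```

View pics/z0.png

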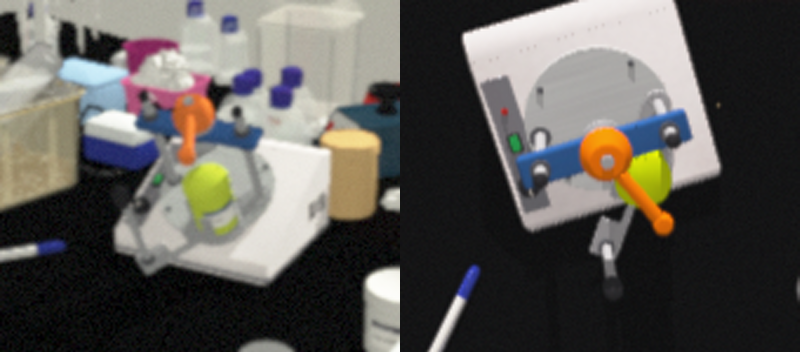

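The view shows the hub (top crop 606,152), post tops (540,178) and (672,137), lever tip (662,224) pointing front-right, and the knob (612,288), pulled out to the front. In the scene crop the hub is at (193,115), with post tops near (150,103) and (240,120).

```bash
cat > h.py <<'E'
import numpy as np
from scipy.spatial.transform import Rotation as R
from scipy.optimize import least_squares
def Rr(yaw,t=0.4887): # z tilted toward robot (-x local)
    return R.from_euler('z',yaw).as_matrix()@R.from_euler('y',-t).as_matrix()
def proj(c,P):
    T=np.linalg.inv(c["pose"]); p=T[:3,:3]@P+T[:3,3]; K=c["K"]
    return np.array([K[0,0]*p[0]/-p[2]+K[0,2], K[1,1]*-p[1]/-p[2]+K[1,2]])
def knob(q,h=158): f=.95-q; return np.array([-187*np.sin(f),-72+187*np.cos(f),h])
def lev(a,rad=68,h=183): return np.array([-rad*np.cos(a),rad*np.sin(a),h])
E
python3 - <<'E'
from h import *; from rig import r
np.set_printoptions(precision=3,suppress=True)
C={n:r.get_calibration(n) for n in("scene","top")}
t=lambda u,v:np.array([150+(u-400)/2.35,120+v/2.35]); s=lambda u,v:np.array([170+u/2.35,130+v/2.35])
obs=[("top",t(606,152),lambda p:np.array([0,0,195.])),("top",t(540,178),lambda p:np.array([0,72,196.])),("top",t(672,137),lambda p:np.array([0,-72,196.])),
("top",t(662,224),lambda p:lev(p[4],100,185)),("top",t(612,288),lambda p:knob(p[5],166)),
("scene",s(193,115),lambda p:np.array([0,0,190.])),("scene",s(150,103),lambda p:np.array([0,72,196.])),("scene",s(240,120),lambda p:np.array([0,-72,196.])),
("scene",s(187,155),lambda p:lev(p[4],100,183)),("scene",s(148,265),lambda p:knob(p[5],25)+0)]
def f(p): 
    M=Rr(p[3]); return np.concatenate([proj(C[n],M@g(p)+p[:3])-o for n,o,g in obs])
S=least_squares(f,[500,0,60,.3,-.36,0],loss='soft_l1',x_scale=[10,10,10,.1,.1,.1])
print(S.x);print(S.fun.reshape(-1,2))
p=S.x;M=Rr(p[3])
for n,q in(("knob",knob(p[5])),("home",knob(.95)),("grip",lev(p[4])),("axis",np.array([0,0,183.]))):print(n,M@q+p[:3])
print(M)
for n,z,ps in(("tip",72,(226,407)),("timer",20,(254,365)),("marker",8,(256,169.5))):
    g=lambda xy:proj(C["top"],np.array([*xy,z]))-np.array(ps[::-1]); print(n,least_squares(g,[400,0]).x)
w=r.get_calibration("wrist"); e=r.sense(); print(w["K"]); Rt=R.from_euler('xyz',e["tcp_rot"]).as_matrix()
print(Rt.T@w["pose"][:3,:3], Rt.T@(w["pose"][:3,3]-e["eef_pos"]))
E
```

```text
[675.605  37.016  65.572   0.324  -0.359   0.011]
[[ 0.392  1.797]
 [ 0.498 -0.712]
 [ 0.137 -0.098]
 [ 0.076 -0.363]
 [-0.145 -2.198]
 [-0.633 -0.688]
 [-2.15  -0.175]
 [-0.918 -0.73 ]
 [-0.233  6.77 ]
 [ 0.845  0.361]]
knob [466.733   7.313 134.212]
home [568.656 122.392 205.077]
grip [548.508 -30.927 197.265]
axis [594.167   9.645 227.15 ]
[[ 0.837 -0.319 -0.445]
 [ 0.281  0.948 -0.15 ]
 [ 0.469  0.     0.883]]
tip [ 519.974 -453.771]
timer [ 442.146 -344.492]
marker [424.19  219.292]
[[336.212   0.    279.377]
 [  0.    336.212 213.246]
 [  0.      0.      1.   ]]
[[-0.001  0.961  0.275]
 [ 1.     0.     0.001]
 [ 0.001  0.275 -0.961]] [  69.815   -0.638 -142.204]
```

```bash
cat >> h.py <<'E'
import json,os
def load(): return np.array(json.load(open("p.json")))
def save(p): json.dump(list(p),open("p.json","w"))
def tool(p,pos,ang):
    """rotor-frame TCP position and heading: tool x at angle ang (0 = -xr, grows clockwise seen from +z), z=-zr"""
    M=Rr(p[3]); x=np.array([-np.cos(ang),np.sin(ang),0]); z=np.array([0,0,-1.])
    return M@np.array(pos,float)+p[:3], M@np.c_[x,np.cross(z,x),z]
def row(e,P,Q,base=None):
    R0=R.from_euler('xyz',e["tcp_rot"]).as_matrix(); p0=e["eef_pos"]
    if base: p0,R0=base
    return np.round(np.r_[R.from_matrix(R0.T@Q).as_rotvec()/np.pi, R0.T@(P-p0)/250],4)
def local(p,e):
    M=Rr(p[3]); Q=M.T@R.from_euler('xyz',e["tcp_rot"]).as_matrix()
    return M.T@(e["eef_pos"]-p[:3]), np.arctan2(Q[1,0],-Q[0,0]), Q[:,2], M.T@e["contact_force"]
E
python3 - <<'E'
from h import *; from rig import r
p=np.array([675.605,37.016,65.572,0.324,-0.359,0.011]);save(p)
e=r.sense();P,Q=tool(p,(-60,0,290),0); print(P,row(e,P,Q))
E
```

```text
[496.31988849 -23.19414318 293.45703121] [-0.0557 -0.1488 -0.2232 -1.8702 -1.8278 -0.2487]
```

Call:
carry_out(
  series=[
    [0,0,0,-0.935,-0.914,-0.124,0],
    [0,0,0,-0.935,-0.914,-0.124,0],
    [0,0,0,-0.935,-0.914,-0.124,0],
    [0,0,0,-0.935,-0.914,-0.124,0],
    [0,0,0,-0.935,-0.914,-0.124,0],
    [0,0,0,-0.935,-0.914,-0.124,0],
  ],
)

```text
clock: 1.85
eef_pos: [368.4, 274.6, 262.9]
tcp_rot: [3.141, 0.001, 2.747]
contact_force: [0.1, 1.0, -0.3]
opening: 0.499
grasp_force: 0.0
```

Call:
carry_out(
  series=[
    [-0.0557,-0.1488,-0.2232,-0.935,-0.914,-0.125,0],
    [-0.0557,-0.1488,-0.2232,-0.935,-0.914,-0.125,0],
    [-0.0557,-0.1488,-0.2232,-0.935,-0.914,-0.125,0],
    [-0.0557,-0.1488,-0.2232,-0.935,-0.914,-0.125,0],
    [-0.0557,-0.1488,-0.2232,-0.935,-0.914,-0.125,0],
    [-0.0557,-0.1488,-0.2232,-0.935,-0.914,-0.125,0],
    [-0.0557,-0.1488,-0.2232,-0.935,-0.914,-0.125,0],
  ],
)

```text
clock: 2.72
eef_pos: [496.5, -24.0, 293.9]
tcp_rot: [-3.141, 0.491, -2.816]
contact_force: [1.0, 0.7, 0.1]
opening: 0.502
grasp_force: 0.0
```

Run:
```python
from h import *; from rig import r
import cv2
np.set_printoptions(precision=3,suppress=True)
p=load(); e=r.sense(); c=r.get_calibration("wrist"); im=r.grab_frame("wrist"); cv2.imwrite("pics/w1.png",im[:,:,::-1])
print(local(p,e),e["qpos"],e["clock"]); json.dump({k:np.array(v).tolist() for k,v in c.items()},open("w1.json","w"))
M=Rr(p[3])
for n,q in(("knobtop",knob(p[5],174)),("hub",np.array([0,0,200.])),("tip",lev(p[4],105,191)),("pl",np.array([0,72,196.])),("pr",np.array([0,-72,196.]))):print(n,proj(c,M@q+p[:3]))
```

```text
(array([-59.845,  -0.843, 290.384]), np.float64(-0.0016963567512924965), array([ 0.002,  0.   , -1.   ]), array([ 1.067,  0.325, -0.398])) [-0.221 -0.127  2.133  0.37   0.742 -2.342] 2.725
knobtop [334.878  87.215]
hub [281.22 292.31]
tip [230.151 163.124]
pl [373.057 289.901]
pr [189.346 289.592]
```

View pics/w1.png

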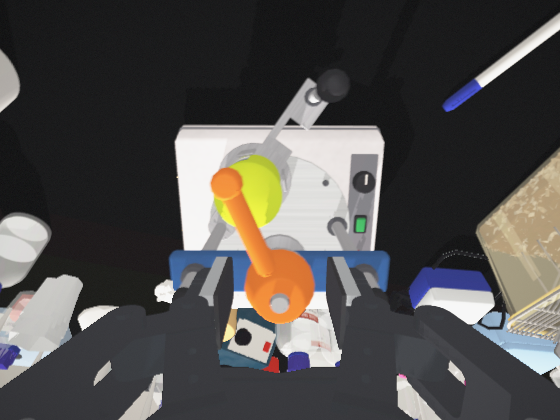

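The wrist picture shows the black knob at (334,83), lever ball (226,182), hub centred near (280,287) with stud (280,303), and the blue bar across cols 169–388 at rows 251–290. It agrees with the prediction to a few mm.

Run:
```python
from h import *; from rig import r
import cv2
np.set_printoptions(precision=3,suppress=True)
p=load(); c=json.load(open("w1.json")); c={k:np.array(v) for k,v in c.items()}
M=Rr(p[3]); im=cv2.imread("pics/w1.png").astype(int)
B,G,Rd=im[...,0],im[...,1],im[...,2]
o=(Rd>150)&(Rd>G*1.5)&(B<80)
o=o.astype(np.uint8); n,l,st,ce=cv2.connectedComponentsWithStats(o); k=1+st[1:,4].argmax(); print(st[k])
for v in range(170,330,10):
    u=np.where(l[v]==k)[0]
    if len(u):print(v,u.min(),u.max())
b=(B>120)&(B>Rd*1.8)&(np.arange(560)[None]>160)&(np.arange(560)[None]<395)&(np.arange(420)[:,None]>230)
ys,xs=np.where(b);
for u in (175,240,325,382): q=np.where(b[:,u])[0]; print("bar",u,q.min(),q.max())
print(xs.min(),xs.max())
for a in(p[4],-.4,-.45):
  print(a,[proj(c,M@lev(a,rr,h)+p[:3]).round(0) for rr,h in((20,191),(60,191),(95,191),(105,183))])
print("barpts",[proj(c,M@np.array([x,y,148])+p[:3]).round(0) for x in(-18,18) for y in(-40,40)])
print("hub",[proj(c,M@np.array([0,0,h])+p[:3]).round(0) for h in (183,195,210)])
```

```text
[ 211  168  103  155 5182]
170 220 235
180 212 241
190 213 240
200 228 244
210 231 249
220 236 253
230 241 258
240 246 263
250 251 285
260 257 303
270 249 309
280 247 312
290 246 312
300 250 309
310 256 304
320 267 292
bar 175 251 289
bar 240 251 364
bar 325 251 290
bar 382 251 289
170 388
-0.359 [array([272., 265.]), array([253., 219.]), array([235., 176.]), array([232., 162.])]
-0.4 [array([271., 265.]), array([250., 220.]), array([231., 178.]), array([226., 164.])]
-0.45 [array([270., 266.]), array([247., 222.]), array([225., 181.]), array([220., 167.])]
barpts [array([237., 246.]), array([325., 246.]), array([238., 282.]), array([324., 282.])]
hub [array([281., 282.]), array([281., 289.]), array([281., 299.])]
```

Run:
```python
from h import *; from rig import r
np.set_printoptions(precision=3,suppress=True)
C={n:r.get_calibration(n) for n in("scene","top")}
C["w"]={k:np.array(v) for k,v in json.load(open("w1.json")).items()}
t=lambda u,v:np.array([150+(u-400)/2.35,120+v/2.35]); s=lambda u,v:np.array([170+u/2.35,130+v/2.35])
c=lambda *a:(lambda p:np.array(a,float))
A=np.array
obs=[("top",t(606,152),c(0,0,195)),("top",t(540,178),c(0,72,196)),("top",t(672,137),c(0,-72,196)),("top",t(612,288),lambda p:knob(p[5],164)),
("scene",s(193,115),c(0,0,190)),("scene",s(240,120),c(0,-72,196)),("scene",s(148,265),lambda p:knob(p[5],25)),
("w",A([334,84]),lambda p:knob(p[5],166)),("w",A([279.5,290.5]),c(18,0,148)),("w",A([279.5,250.5]),c(-18,0,148)),
("w",A([245.5,220]),lambda p:lev(p[4],p[6],187)),("w",A([254.5,240]),lambda p:lev(p[4],p[7],187)),("w",A([236.,200]),lambda p:lev(p[4],p[8],187)),
("w",A([280,303]),c(0,0,215))]
def f(p):
    M=Rr(p[3]); return np.concatenate([proj(C[n],M@g(p)+p[:3])-o for n,o,g in obs])
p0=load(); S=least_squares(f,[*p0,60,40,75],loss='soft_l1',x_scale=[10,10,10,.1,.1,.1,10,10,10])
print(S.x);print(S.fun.reshape(-1,2)); p=S.x[:6]; save(p)
e=r.sense(); print(local(p,e)[:2])
k=knob(max(p[5],0)); f0=.95-p[5]; a=np.pi/2-f0; a=np.pi/2-f0
for h in (240,143): P,Q=tool(p,(k[0],k[1],h),a); print(k,a,row(e,P,Q))
```

```text
[673.794  33.13   70.237   0.299  -0.456  -0.008  61.523  44.311  78.226]
[[ 0.864  2.454]
 [ 0.655 -0.721]
 [ 0.925  1.222]
 [ 0.325 -1.284]
 [-0.854 -1.771]
 [-1.37  -1.668]
 [ 0.821 -0.03 ]
 [-0.589  1.095]
 [-0.476 -6.447]
 [ 0.477 -2.95 ]
 [ 0.08  -0.041]
 [ 1.154 -0.421]
 [-0.54   0.251]
 [ 0.578  3.245]]
(array([-57.949,  -7.096, 285.4  ]), np.float64(-0.026867941485986802))
[-152.109   36.775  158.   ] 0.6123509491831294 [0.003 0.001 0.203 0.373 0.184 0.181]
[-152.109   36.775  158.   ] 0.6123509491831294 [0.003 0.001 0.203 0.375 0.181 0.569]
```

Call:
carry_out(
  series=[
    [0.003,0.001,0.203,0.373,0.184,0.18,-0.5],
    [0.003,0.001,0.203,0.373,0.184,0.18,-0.5],
    [0.003,0.001,0.203,0.373,0.184,0.18,-0.5],
    [0.003,0.001,0.203,0.373,0.184,0.18,-0.5],
    [0.003,0.001,0.203,0.373,0.184,0.18,-0.5],
  ],
)

```text
clock: 3.4
eef_pos: [423.8, 1.3, 210.2]
tcp_rot: [2.845, 0.387, 2.768]
contact_force: [0.1, -0.1, 0.7]
opening: 0.75
grasp_force: 0.0
```

Run:
```python
from h import *; from rig import r
import cv2
np.set_printoptions(precision=3,suppress=True)
p=load(); e=r.sense(); c=r.get_calibration("wrist"); im=r.grab_frame("wrist"); cv2.imwrite("pics/w2.png",im[:,:,::-1])
print(local(p,e),e["qpos"],e["clock"])
M=Rr(p[3])
for q in(p[5],.02):
 for h in(140,174):print(h,proj(c,M@knob(q,h)+p[:3]))
for d in r.silhouettes("wrist","carrier_knob")[:2]:
    v,u=np.where(d["region"]);print(d["score"],d["position"],v.min(),v.max(),u.min(),u.max())
```

```text
(array([-153.511,   43.168,  240.099]), np.float64(0.6143969599328104), array([-0.006,  0.004, -1.   ]), array([ 0.401, -0.173,  0.603])) [-0.176 -0.151  2.362  0.436  0.539 -1.764] 3.4
140 [272.681 221.034]
174 [271.657 236.053]
140 [279.723 221.116]
174 [279.742 236.145]
0.92 [243.6, 277.2] 181 308 240 314
```

View pics/w2.png

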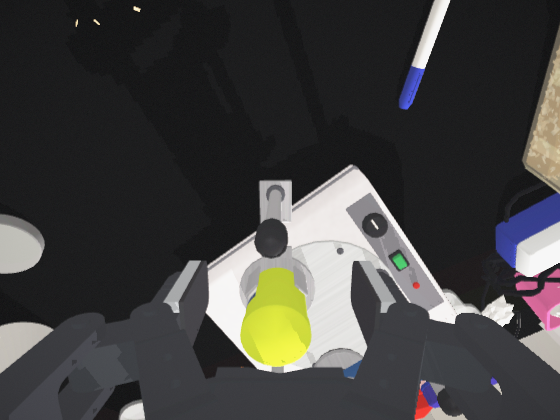

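Run:
```python
from h import *; from rig import r
np.set_printoptions(precision=3,suppress=True)
p=load(); e=r.sense(); print(local(p,e))
f=.95; k=knob(0); a=np.pi/2-f; P,Q=tool(p,(k[0],k[1],143),a); print(k,row(e,P,Q))
P,Q=tool(p,(*knob(p[5])[:2],143),a); print(row(e,P,Q))
```

```text
(array([-153.578,   43.035,  240.131]), np.float64(0.6132929344193758), array([-0.006,  0.004, -1.   ]), array([ 0.307, -0.15 ,  0.17 ]))
[-152.109   36.775  158.   ] [ 0.    -0.002  0.002 -0.022 -0.017  0.388]
[ 0.    -0.002  0.002 -0.022 -0.024  0.388]
```

The knob is at (271,238), within a pixel of prediction, and the clamp fingers straddle it. Going down and closing.

Call:
carry_out(
  series=[
    [0,-0.002,0,-0.021,-0.02,0.15,-0.5],
    [0,-0.002,0,-0.021,-0.02,0.388,-0.5],
    [0,-0.002,0,-0.021,-0.02,0.388,-0.5],
    [0,-0.002,0,-0.021,-0.02,0.388,1],
    [0,-0.002,0,-0.021,-0.02,0.388,1],
    [0,-0.002,0,-0.021,-0.02,0.388,1],
    [0,-0.002,0,-0.021,-0.02,0.388,1],
    [0,-0.002,0,-0.021,-0.02,0.388,1],
  ],
  force=40,
)

```text
clock: 4.5
eef_pos: [470.6, 7.7, 127.4]
tcp_rot: [2.843, 0.398, 2.765]
contact_force: [-5.9, -2.6, 9.1]
opening: 0.24
grasp_force: 38.6
```

```bash
cat > arc.py <<'E'
from h import *; from rig import r
import sys
np.set_printoptions(precision=3,suppress=True)
p=load(); e=r.sense(); l=local(p,e); print(l,e["opening"]*85,e["grasp_force"],e["clock"],e["qpos"])
off=float(sys.argv[2]) if len(sys.argv)>2 else 0
E
python3 - <<'E'
exec(open("arc.py").read().replace("import sys","import sys;sys.argv=['']"))
# arc rows relative to current pose, correcting pivot from current position
for q in np.linspace(.12,.97,8):
    k=knob(q); P,Q=tool(p,(k[0],k[1],143),np.pi/2-.95+q); print(q.round(3),k[:2],row(e,P,Q))
E
```

```text
(array([-151.27 ,   35.514,  145.15 ]), np.float64(0.6145433728284333), array([ 0.004, -0.002, -1.   ]), array([-1.386, -0.69 , 11.1  ])) 20.372258711352714 38.60697531810729 4.5 [-0.129  0.116  2.376  0.799  0.275 -2.118]
0.12 [-137.993   54.202] [ 0.     0.001  0.04  -0.     0.092  0.009]
0.241 [-121.69    69.988] [ 0.001  0.001  0.079 -0.017  0.181  0.009]
0.363 [-103.595   83.683] [ 0.001  0.001  0.117 -0.045  0.267  0.009]
0.484 [-83.974  95.085] [ 0.001  0.001  0.156 -0.083  0.35   0.009]
0.606 [-63.117 104.026] [ 0.001  0.001  0.195 -0.13   0.427  0.01 ]
0.727 [-41.33  110.375] [ 0.001  0.001  0.233 -0.187  0.498  0.01 ]
0.849 [-18.935 114.039] [ 0.001  0.001  0.272 -0.251  0.562  0.01 ]
0.97 [  3.74  114.963] [ 0.001  0.001  0.311 -0.323  0.617  0.011]
```

Call:
carry_out(
  series=[
    [0,0,0.02,0,0.046,0,1],
    [0,0,0.04,-0.002,0.092,0,1],
    [0,0,0.06,-0.008,0.137,0,1],
    [0,0,0.079,-0.017,0.181,0,1],
    [0,0,0.098,-0.03,0.224,0,1],
    [0,0,0.117,-0.045,0.267,0,1],
    [0,0,0.136,-0.063,0.309,0,1],
    [0,0,0.156,-0.083,0.35,0,1],
  ],
)

```text
clock: 5.5
eef_pos: [509.4, 82.0, 159.4]
tcp_rot: [2.695, 0.214, 2.285]
contact_force: [-10.8, -8.2, 14.6]
opening: 0.24
grasp_force: 39.3
```

Run:
```python
exec(open("arc.py").read().replace("import sys","import sys;sys.argv=['']"))
print(knob(.484))
for q in np.linspace(.55,.98,8):
    k=knob(q); P,Q=tool(p,(k[0],k[1],145),np.pi/2-.95+q); print(q.round(3),k[:2],row(e,P,Q))
```

```text
(array([-84.126,  95.083, 145.7  ]), np.float64(1.1066540226800317), array([ 0.004, -0.001, -1.   ]), array([-4.378, -4.647, 18.811])) 20.4027159682688 39.304500653233845 5.5 [ 0.093  0.101  2.278  0.334  0.294 -0.967]
[-84.022  95.061 158.   ]
0.55 [-72.821 100.238] [ 0.001  0.001  0.02  -0.002  0.05   0.003]
0.611 [-62.11  104.384] [ 0.001  0.001  0.04  -0.006  0.095  0.003]
0.673 [-51.165 107.864] [ 0.001  0.001  0.059 -0.013  0.141  0.003]
0.734 [-40.026 110.666] [ 0.001  0.001  0.079 -0.023  0.186  0.003]
0.796 [-28.737 112.779] [ 0.001  0.001  0.099 -0.036  0.23   0.004]
0.857 [-17.339 114.194] [ 0.001  0.001  0.118 -0.051  0.273  0.004]
0.919 [ -5.876 114.908] [ 0.001  0.001  0.138 -0.069  0.315  0.004]
0.98 [  5.609 114.916] [ 0.001  0.001  0.157 -0.09   0.356  0.004]
```

Call:
carry_out(
  series=[
    [0,0,0.02,-0.002,0.05,-0.008,1],
    [0,0,0.04,-0.006,0.095,-0.008,1],
    [0,0,0.059,-0.013,0.141,-0.008,1],
    [0,0,0.079,-0.023,0.186,-0.008,1],
    [0,0,0.099,-0.036,0.23,-0.008,1],
    [0,0,0.118,-0.051,0.273,-0.008,1],
    [0,0,0.138,-0.069,0.315,-0.008,1],
    [0,0,0.152,-0.085,0.345,-0.008,1],
  ],
)

```text
clock: 6.5
eef_pos: [573.1, 123.9, 199.0]
tcp_rot: [2.657, -0.008, 1.859]
contact_force: [-4.6, 10.8, -7.1]
opening: 0.237
grasp_force: 44.8
```

Run:
```python
exec(open("arc.py").read().replace("import sys","import sys;sys.argv=['']"))
```

```text
(array([ -0.931, 116.353, 146.285]), np.float64(1.5838770501709294), array([-0.004,  0.002, -1.   ]), array([-4.457, 11.671, -5.719])) 20.15679015971156 44.80271064589033 6.5 [ 0.176  0.138  2.108  0.145  0.418 -0.228]
```

Call:
carry_out(
  series=[
    [0,0,0,0,0.02,0,1],
    [0,0,0,0,0.04,0,1],
    [0,0,0,0,0.04,0,1],
  ],
)

```text
clock: 6.88
eef_pos: [573.4, 124.1, 198.8]
tcp_rot: [2.673, -0.008, 1.86]
contact_force: [-37.6, -7.8, 5.8]
opening: 0.24
grasp_force: 49.9
```

Run:
```python
exec(open("arc.py").read().replace("import sys","import sys;sys.argv=['']"))
```

```text
(array([ -0.733, 116.507, 145.945]), np.float64(1.5825394618367643), array([-0.02 ,  0.003, -1.   ]), array([-31.036,   3.666,  23.122])) 20.427363788155187 49.90703432704322 6.875 [ 0.177  0.143  2.095  0.136  0.442 -0.22 ]
```

Call:
carry_out(
  series=[
    [0,0,0,0,-0.035,0,1],
    [0,0,0,0,-0.035,0,-0.3],
    [0,0,0,0,-0.035,0,-0.3],
    [0,0,0,0,-0.035,0,-0.3],
    [0,0,0,0,-0.035,-0.2,-0.3],
    [0,0,0,0,-0.035,-0.4,-0.3],
    [0,0,0,0,-0.035,-0.4,-0.3],
  ],
)

```text
clock: 7.75
eef_pos: [533.1, 109.9, 292.2]
tcp_rot: [2.646, -0.005, 1.858]
contact_force: [0.1, -0.4, 1.0]
opening: 0.652
grasp_force: 0.0
```

Run:
```python
exec(open("arc.py").read().replace("import sys","import sys;sys.argv=['']"))
import cv2
im=r.grab_frame("top")[130:260,170:310]; cv2.imwrite("pics/t2.png",cv2.resize(im[:,:,::-1],None,fx=4,fy=4,interpolation=cv2.INTER_CUBIC))
a=-.42; 
for A in (a+np.pi,a): P,Q=tool(p,(*lev(a)[:2],265),A); print(row(e,P,Q))
```

```text
(array([  5.429, 114.752, 248.527]), np.float64(1.5828730594436111), array([ 0.007, -0.001, -1.   ]), array([ 0.462, -0.401,  0.862])) 55.4472584251108 0.0 7.75 [ 0.16  -0.066  2.086  0.11   0.634 -0.199]
[ 0.002 -0.001  0.362 -0.573 -0.263 -0.067]
[ 0.001  0.002 -0.637 -0.573 -0.263 -0.067]
```

View pics/t2.png

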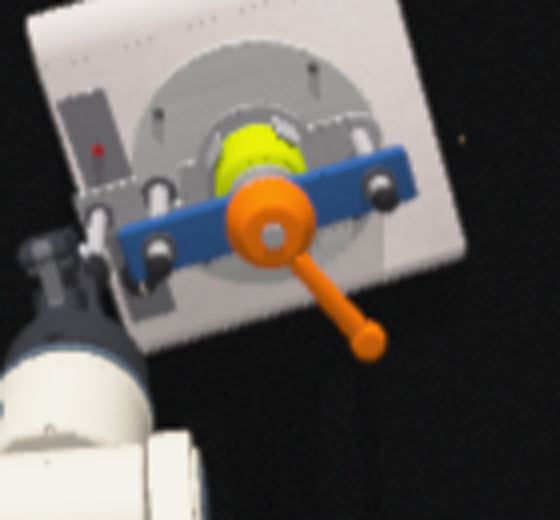

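The carrier is home, with the can under the hub. The lever ball at (368,340) and hub stud at (272,235) are unchanged.

Call:
carry_out(
  series=[
    [0,0,0.362,-0.573,-0.263,-0.067,-0.3],
    [0,0,0.362,-0.573,-0.263,-0.067,-0.3],
    [0,0,0.362,-0.573,-0.263,-0.067,-0.3],
    [0,0,0.362,-0.573,-0.263,-0.067,-0.3],
    [0,0,0.362,-0.573,-0.263,-0.067,-0.3],
    [0,0,0.362,-0.573,-0.263,-0.067,-0.3],
    [0,0,0.362,-0.573,-0.263,-0.067,-0.3],
    [0,0,0.362,-0.573,-0.263,-0.067,-0.3],
  ],
)

```text
clock: 8.8
eef_pos: [509.3, -46.0, 270.1]
tcp_rot: [2.927, -0.441, 0.772]
contact_force: [0.0, 0.4, 0.2]
opening: 0.648
grasp_force: 0.0
```

Run:
```python
exec(open("arc.py").read().replace("import sys","import sys;sys.argv=['']"))
import cv2
c=r.get_calibration("wrist");im=r.grab_frame("wrist"); cv2.imwrite("pics/w3.png",im[:,:,::-1])
M=Rr(p[3]); print([proj(c,M@lev(a,rr,191)+p[:3]) for a in(-.42,) for rr in(25,68,105)])
```

```text
(array([-65.581, -27.202, 261.186]), np.float64(2.7168144457544536), array([-0.002,  0.001, -1.   ]), array([0.213, 0.348, 0.075])) 55.092754017770694 0.0 8.8 [-0.261 -0.067  2.137  0.402  0.691  0.324]
[array([282.432, 154.977]), array([281.971, 220.499]), array([281.611, 271.515])]
```

View pics/w3.png

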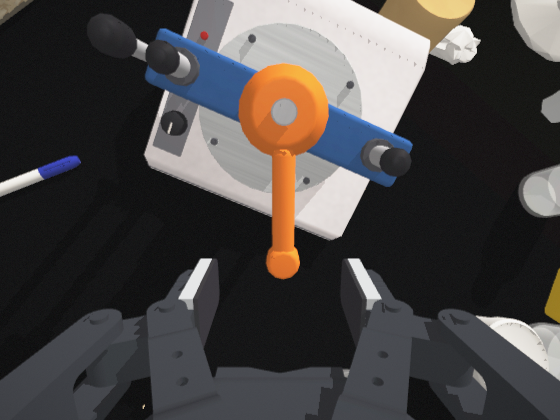

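Arm is vertical in the image at col 284, ball at (283,262), stud (284,111), post tops at (163,57) and (396,161). It is well centred between the fingers; refining the axis from these.

Run:
```python
exec(open("arc.py").read().replace("import sys","import sys;sys.argv=['']"))
c=r.get_calibration("wrist"); A=np.array
obs=[(A([163,57]),A([0,72,196.])),(A([396,161]),A([0,-72,196.])),(A([110,35]),A([0,115,170.]))]
def f(x):
    M=Rr(x[3]); o=[proj(c,M@q+x[:3])-z for z,q in obs]
    o.append(proj(c,M@lev(x[4],25,190)+x[:3])[:1]-284); o.append(proj(c,M@lev(x[4],80,190)+x[:3])[:1]-283.3)
    return np.r_[np.concatenate(o)/2,(x[:3]-p[:3])/3,(x[3]-p[3])/.02]
S=least_squares(f,p[:5],x_scale=[10,10,10,.1,.1]); print(p,S.x,S.fun)
n=S.x; M=Rr(n[3]); print(local(n,e)[:2],[proj(c,M@A([0,0,h])+n[:3]) for h in(183,205,215)],[proj(c,M@lev(n[4],rr,183)+n[:3]) for rr in (95,105)])
save([*n,.95])
P,Q=tool(n,(*lev(n[4])[:2],166),n[4]+np.pi); print(row(e,P,Q))
```

```text
(array([-65.447, -27.161, 261.331]), np.float64(2.717126125432038), array([-0.001,  0.001, -1.   ]), array([ 0.399, -0.242,  1.142])) 54.94094744167229 0.0 8.85 [-0.261 -0.067  2.136  0.402  0.691  0.324]
[673.794  33.13   70.237   0.299  -0.456  -0.008] [672.042  34.093  75.519   0.319  -0.404] [ 0.774  0.34  -0.986  0.044  0.304 -0.395 -0.077  0.026 -0.584  0.321
  1.761  1.006]
(array([-67.175, -24.988, 256.267]), np.float64(2.7349151547293005)) [array([283.848, 111.856]), array([284.683, 111.493]), array([285.128, 111.3  ])] [array([283.036, 255.093]), array([282.961, 268.287])]
[0.002 0.002 0.001 0.016 0.011 0.361]
```

Call:
carry_out(
  series=[
    [0,0,0,0.016,0.011,0.18,-0.3],
    [0,0,0,0.016,0.011,0.361,-0.3],
    [0,0,0,0.016,0.011,0.361,-0.3],
    [0,0,0,0.016,0.011,0.361,1],
    [0,0,0,0.016,0.011,0.361,1],
    [0,0,0,0.016,0.011,0.361,1],
    [0,0,0,0.016,0.011,0.361,1],
  ],
  force=40,
)

```text
clock: 9.72
eef_pos: [553.9, -33.0, 194.8]
tcp_rot: [2.927, -0.443, 0.77]
contact_force: [-6.4, 0.6, 6.5]
opening: 0.159
grasp_force: 38.7
```

```bash
cat > st.py <<'E'
from h import *; from rig import r
import sys
np.set_printoptions(precision=3,suppress=True)
p=load(); e=r.sense(); pos,ang,z,F=local(p,e)
a=np.arctan2(pos[1],-pos[0]); rad=np.hypot(pos[0],pos[1])
t=np.array([np.sin(a),np.cos(a),0]) # clockwise tangent
print("pos",pos,"polar",a,rad,"ang-pi",(ang-np.pi+np.pi)%(2*np.pi)-np.pi,"z",z,"F",F,"Ftan",F@t,"open",e["opening"]*85,e["grasp_force"],"t",e["clock"],"q",e["qpos"])
Rt=R.from_euler('xyz',e["tcp_rot"]).as_matrix()
if len(sys.argv)>2: # arc from,to list with height
    h=float(sys.argv[1])
    for s in sys.argv[2:]:
        s=float(s); P,Q=tool(p,(*lev(s,68)[:2],h),s+np.pi); print(s,row(e,P,Q))
E
python3 st.py 166 -.4 -.25 -.1 .05 .2 .35 .5 .65 .8
```

```text
pos [-61.656 -26.723 167.846] polar -0.4089804482308142 67.19816661060254 ang-pi -0.4044680511344594 z [ 0.001 -0.009 -1.   ] F [-2.149  2.611  8.505] Ftan 3.2507527725018215 open 13.510405612408508 38.74056279659271 t 9.725 q [-0.202  0.115  2.149  0.499  0.492  0.25 ]
-0.4 [ 0.003  0.001  0.001 -0.003 -0.003  0.007]
-0.25 [ 0.003  0.001  0.049  0.    -0.043  0.007]
-0.1 [ 0.003  0.001  0.097  0.009 -0.083  0.007]
0.05 [ 0.003  0.     0.145  0.024 -0.121  0.006]
0.2 [ 0.003  0.     0.192  0.045 -0.156  0.006]
0.35 [ 0.003 -0.     0.24   0.071 -0.188  0.005]
0.5 [ 0.003 -0.     0.288  0.101 -0.215  0.005]
0.65 [ 0.003 -0.001  0.336  0.135 -0.238  0.005]
0.8 [ 0.003 -0.001  0.383  0.171 -0.255  0.005]
```

Call:
carry_out(
  series=[
    [0,0,0.049,0,-0.043,-0.004,1],
    [0,0,0.097,0.009,-0.083,-0.004,1],
    [0,0,0.145,0.024,-0.121,-0.004,1],
    [0,0,0.192,0.045,-0.156,-0.004,1],
    [0,0,0.24,0.071,-0.188,-0.004,1],
    [0,0,0.288,0.101,-0.215,-0.004,1],
    [0,0,0.336,0.135,-0.238,-0.004,1],
    [0,0,0.383,0.171,-0.255,-0.004,1],
  ],
)

```text
clock: 10.72
eef_pos: [542.0, 42.7, 201.5]
tcp_rot: [-2.781, -0.338, -0.549]
contact_force: [-3.5, -1.0, 4.3]
opening: 0.161
grasp_force: 40.5
```

```bash
python3 st.py 167 .77 .75
```

```text
pos [-47.493  48.918 167.96 ] polar 0.8001786154121483 68.1801879315741 ang-pi 0.8033953109353291 z [ 0.    -0.009 -1.   ] F [-1.142  0.118  5.521] Ftan -0.737364263076707 open 13.710185555259178 40.47463774681091 t 10.725 q [-0.016  0.072  2.18   0.345  0.445  1.762]
0.77 [ 0.002 -0.002 -0.011  0.001  0.008  0.004]
0.75 [ 0.002 -0.002 -0.017  0.001  0.014  0.004]
```

Call:
carry_out(
  series=[
    [0,0,-0.012,0.001,0.01,0,1],
    [0,0,-0.012,0.001,0.01,-0.02,1],
    [0,0,-0.012,0.001,0.01,-0.042,1],
    [0,0,-0.012,0.001,0.01,-0.042,1],
  ],
)

```text
clock: 11.22
eef_pos: [536.7, 38.7, 209.5]
tcp_rot: [-2.795, -0.352, -0.508]
contact_force: [5.7, 5.2, -6.9]
opening: 0.152
grasp_force: 39.2
```

```bash
python3 st.py 178 .6 .44 .28 .12 -.04 -.2 -.36 -.52 -.66 -.81
```

```text
pos [-49.283  46.828 177.995] polar 0.7598581864057027 67.9830783194795 ang-pi 0.7623818500023916 z [-0.    -0.009 -1.   ] F [ 2.955  3.149 -9.437] Ftan 4.31808609709861 open 12.91933550298918 39.160205125808716 t 11.225 q [-0.027  0.05   2.181  0.34   0.468  1.72 ]
0.6 [ 0.002 -0.002 -0.052  0.004  0.043  0.   ]
0.44 [ 0.002 -0.002 -0.103  0.014  0.086  0.001]
0.28 [ 0.003 -0.001 -0.154  0.031  0.126  0.001]
0.12 [ 0.003 -0.001 -0.204  0.054  0.162  0.001]
-0.04 [ 0.003 -0.001 -0.255  0.083  0.195  0.002]
-0.2 [ 0.003 -0.001 -0.306  0.117  0.223  0.002]
-0.36 [ 0.003 -0.001 -0.357  0.154  0.244  0.003]
-0.52 [ 0.003 -0.    -0.408  0.195  0.26   0.003]
-0.66 [ 0.003 -0.    -0.453  0.232  0.268  0.003]
-0.81 [ 0.003  0.    -0.5    0.272  0.271  0.004]
```

Call:
carry_out(
  series=[
    [0,0,-0.052,0.004,0.043,0,1],
    [0,0,-0.103,0.014,0.086,0.001,1],
    [0,0,-0.154,0.031,0.126,0.001,1],
    [0,0,-0.204,0.054,0.162,0.001,1],
    [0,0,-0.255,0.083,0.195,0.001,1],
    [0,0,-0.306,0.117,0.223,0.001,1],
    [0,0,-0.357,0.154,0.244,0.001,1],
    [0,0,-0.408,0.195,0.26,0.001,1],
  ],
)

```text
clock: 12.22
eef_pos: [554.3, -40.5, 205.6]
tcp_rot: [2.874, -0.415, 0.897]
contact_force: [9.0, 10.2, -4.3]
opening: 0.154
grasp_force: 39.1
```

```bash
python3 st.py 178 -.66 -.81; python3 st.py 168 -.81
```

```text
pos [-58.291 -33.919 178.301] polar -0.5269995610328507 67.44143118378106 ang-pi -0.5238871997052361 z [ 0.    -0.009 -1.   ] F [ 8.328  6.883 -9.331] Ftan 1.7604221046772859 open 13.12906590687561 39.067622423172 t 12.225 q [-0.22   0.101  2.135  0.486  0.525  0.133]
-0.66 [ 0.002  0.001 -0.043  0.     0.036  0.002]
-0.81 [ 0.002  0.002 -0.091  0.009  0.076  0.002]
pos [-58.291 -33.919 178.301] polar -0.5269995610328507 67.44143118378106 ang-pi -0.5238871997052361 z [ 0.    -0.009 -1.   ] F [ 8.328  6.883 -9.331] Ftan 1.7604221046772859 open 13.12906590687561 39.067622423172 t 12.225 q [-0.22   0.101  2.135  0.486  0.525  0.133]
-0.81 [ 0.002  0.002 -0.091  0.009  0.076  0.042]
```

Call:
carry_out(
  series=[
    [0,0,-0.043,0,0.036,0.002,1],
    [0,0,-0.09,0.009,0.075,0.002,1],
    [0,0,-0.09,0.009,0.075,0.002,1],
    [0,0,-0.09,0.009,0.075,0.022,1],
    [0,0,-0.09,0.009,0.075,0.042,1],
    [0,0,-0.09,0.009,0.075,0.042,1],
  ],
)

```text
clock: 12.98
eef_pos: [573.2, -49.6, 201.9]
tcp_rot: [2.771, -0.328, 1.18]
contact_force: [6.4, 8.7, -3.1]
opening: 0.159
grasp_force: 39.3
```

```bash
python3 st.py 168 -.64 -.46 -.28 -.1 .08 .26 .44 .61 .78
```

```text
pos [-46.717 -48.531 167.986] polar -0.8044365480501605 67.36267506611225 ang-pi -0.8014561861514844 z [ 0.001 -0.008 -1.   ] F [ 6.295  6.25  -6.888] Ftan -0.20090324859279957 open 13.496209267622366 39.320130944252014 t 12.975 q [-0.232  0.139  2.1    0.497  0.526 -0.165]
-0.64 [ 0.002  0.002  0.051  0.001 -0.044 -0.   ]
-0.46 [ 0.002  0.001  0.109  0.013 -0.092 -0.001]
-0.28 [ 0.002  0.001  0.166  0.034 -0.136 -0.001]
-0.1 [ 0.003  0.001  0.223  0.062 -0.176 -0.002]
0.08 [ 0.003  0.001  0.281  0.096 -0.211 -0.002]
0.26 [ 0.003  0.     0.338  0.137 -0.238 -0.002]
0.44 [ 0.003  0.     0.395  0.181 -0.258 -0.003]
0.61 [ 0.003 -0.     0.449  0.226 -0.269 -0.003]
0.78 [ 0.003 -0.     0.503  0.272 -0.273 -0.003]
```

Call:
carry_out(
  series=[
    [0,0,0,0,0,0.008,1],
    [0,0,0.008,0,-0.006,0.01,1],
    [0,0,-0.008,0,0.006,0.01,1],
    [0,0,0,0,0,0.01,1],
  ],
)

```text
clock: 13.48
eef_pos: [574.3, -50.2, 201.7]
tcp_rot: [2.768, -0.327, 1.182]
contact_force: [-16.3, 1.5, 24.8]
opening: 0.157
grasp_force: 45.6
```

```bash
python3 st.py 167 -.64 -.46 -.28 -.1 .08 .26 .44 .61 .78
```

```text
pos [-46.093 -49.404 167.389] polar -0.8200553713867529 67.566981807555 ang-pi -0.8034821343837732 z [ 0.002 -0.01  -1.   ] F [-1.623  6.545 29.   ] Ftan 5.65185755507118 open 13.308931013687955 45.60468792915344 t 13.475 q [-0.232  0.141  2.1    0.498  0.523 -0.168]
-0.64 [ 0.003  0.002  0.052  0.002 -0.049  0.001]
-0.46 [ 0.003  0.001  0.109  0.014 -0.096  0.001]
-0.28 [ 0.003  0.001  0.167  0.035 -0.141  0.   ]
-0.1 [ 0.003  0.001  0.224  0.063 -0.18  -0.   ]
0.08 [ 0.003  0.     0.281  0.098 -0.215 -0.001]
0.26 [ 0.003  0.     0.339  0.138 -0.242 -0.001]
0.44 [ 0.003 -0.     0.396  0.183 -0.262 -0.002]
0.61 [ 0.003 -0.001  0.45   0.228 -0.273 -0.002]
0.78 [ 0.004 -0.001  0.504  0.274 -0.276 -0.002]
```

Call:
carry_out(
  series=[
    [0,0,0.052,0.002,-0.047,-0.006,1],
    [0,0,0.109,0.014,-0.094,-0.008,1],
    [0,0,0.167,0.035,-0.139,-0.008,1],
    [0,0,0.224,0.063,-0.178,-0.008,1],
    [0,0,0.281,0.098,-0.213,-0.008,1],
    [0,0,0.339,0.138,-0.24,-0.008,1],
    [0,0,0.396,0.183,-0.26,-0.008,1],
    [0,0,0.45,0.228,-0.271,-0.008,1],
  ],
)

```text
clock: 14.48
eef_pos: [538.1, 31.0, 197.3]
tcp_rot: [-2.85, -0.4, -0.359]
contact_force: [-8.1, -0.2, 13.6]
opening: 0.159
grasp_force: 44.4
```

```bash
python3 st.py 168 .65 .7 .75 .8
```

```text
pos [-55.956  39.089 167.72 ] polar 0.6097682901890836 68.25723199946566 ang-pi 0.616232040122962 z [ 0.001 -0.01  -1.   ] F [-0.46   2.37  15.606] Ftan 1.6799081956427249 open 13.477080134798825 44.39935505390167 t 14.475 q [-0.046  0.073  2.191  0.382  0.44   1.513]
0.65 [ 0.002 -0.002  0.011  0.001 -0.011 -0.001]
0.7 [ 0.002 -0.002  0.027  0.002 -0.025 -0.001]
0.75 [ 0.002 -0.002  0.043  0.004 -0.038 -0.001]
0.8 [ 0.002 -0.002  0.059  0.006 -0.051 -0.002]
```

Call:
carry_out(
  series=[
    [0,0,0.027,0.002,-0.025,-0.003,1],
    [0,0,0.059,0.006,-0.051,-0.004,1],
    [0,0,0.059,0.006,-0.051,-0.004,1],
    [0,0,0.045,0.004,-0.039,-0.004,1],
    [0,0,0.045,0.004,-0.039,-0.02,1],
    [0,0,0.045,0.004,-0.039,-0.044,1],
    [0,0,0.045,0.004,-0.039,-0.044,1],
  ],
)

```text
clock: 15.35
eef_pos: [536.6, 37.9, 208.7]
tcp_rot: [-2.799, -0.357, -0.497]
contact_force: [6.7, 5.9, -6.8]
opening: 0.159
grasp_force: 39.9
```

```bash
python3 st.py 178 .6 .44 .28 .12 -.04 -.2 -.36 -.52 -.66 -.81
```

```text
pos [-50.005  46.126 177.442] polar 0.7450758183885121 68.0300590784376 ang-pi 0.7514733744361228 z [ 0.001 -0.009 -1.   ] F [ 4.085  3.53  -9.864] Ftan 5.364381021067844 open 13.505866578426241 39.882583022117615 t 15.35 q [-0.029  0.051  2.182  0.344  0.465  1.704]
0.6 [ 0.002 -0.002 -0.048  0.003  0.039 -0.002]
0.44 [ 0.002 -0.002 -0.099  0.013  0.082 -0.002]
0.28 [ 0.003 -0.002 -0.15   0.03   0.122 -0.001]
0.12 [ 0.003 -0.001 -0.201  0.053  0.159 -0.001]
-0.04 [ 0.003 -0.001 -0.252  0.081  0.192 -0.   ]
-0.2 [ 0.003 -0.001 -0.303  0.114  0.22  -0.   ]
-0.36 [ 0.003 -0.001 -0.354  0.151  0.242  0.   ]
-0.52 [ 0.003 -0.001 -0.405  0.192  0.258  0.001]
-0.66 [ 0.003 -0.    -0.449  0.229  0.267  0.001]
-0.81 [ 0.003 -0.    -0.497  0.27   0.27   0.001]
```

Call:
carry_out(
  series=[
    [0,0,-0.048,0.003,0.039,-0.002,1],
    [0,0,-0.099,0.013,0.082,-0.002,1],
    [0,0,-0.15,0.03,0.122,-0.002,1],
    [0,0,-0.201,0.053,0.159,-0.002,1],
    [0,0,-0.252,0.081,0.192,-0.001,1],
    [0,0,-0.303,0.114,0.22,-0.001,1],
    [0,0,-0.354,0.151,0.242,0,1],
    [0,0,-0.405,0.192,0.258,0,1],
  ],
)

```text
clock: 16.35
eef_pos: [554.3, -40.5, 205.3]
tcp_rot: [2.873, -0.415, 0.899]
contact_force: [9.9, 11.5, -3.7]
opening: 0.157
grasp_force: 39.1
```

```bash
python3 st.py 178 -.66 -.81; python3 st.py 168 -.81 | tail -1
```

```text
pos [-58.414 -33.918 178.022] polar -0.526064509246667 67.54724083281386 ang-pi -0.5250957356397681 z [ 0.001 -0.009 -1.   ] F [ 9.707  7.8   -9.371] Ftan 1.8708976499582244 open 13.3328715803382 39.066497683525085 t 16.35 q [-0.22   0.101  2.136  0.487  0.523  0.131]
-0.66 [ 0.003  0.001 -0.043  0.001  0.036  0.   ]
-0.81 [ 0.003  0.002 -0.091  0.009  0.076  0.001]
-0.81 [ 0.003  0.002 -0.091  0.009  0.076  0.041]
```

Call:
carry_out(
  series=[
    [0,0,-0.043,0,0.036,0.001,1],
    [0,0,-0.09,0.009,0.075,0.001,1],
    [0,0,-0.09,0.009,0.075,0.001,1],
    [0,0,-0.09,0.009,0.075,0.022,1],
    [0,0,-0.09,0.009,0.075,0.045,1],
    [0,0,-0.082,0.009,0.069,0.05,1],
    [0,0,-0.098,0.009,0.081,0.05,1],
    [0,0,-0.09,0.009,0.075,0.05,1],
  ],
)

```text
clock: 17.35
eef_pos: [574.1, -50.1, 201.6]
tcp_rot: [2.767, -0.327, 1.183]
contact_force: [-13.2, 2.0, 23.9]
opening: 0.161
grasp_force: 44.8
```

```bash
python3 st.py 167 -.72 -.6 -.48 -.36 -.24 -.12 0 .12
```

```text
pos [-46.26  -49.252 167.427] polar -0.8167086284606114 67.57059837002633 ang-pi -0.8044666026883682 z [ 0.003 -0.01  -1.   ] F [ 0.682  5.993 26.691] Ftan 3.6061993799142584 open 13.649878311290706 44.84070539474487 t 17.35 q [-0.232  0.14   2.1    0.499  0.522 -0.17 ]
-0.72 [ 0.003  0.002  0.027 -0.001 -0.026  0.002]
-0.6 [ 0.003  0.001  0.065  0.004 -0.059  0.001]
-0.48 [ 0.003  0.001  0.103  0.013 -0.09   0.001]
-0.36 [ 0.003  0.001  0.141  0.025 -0.12   0.001]
-0.24 [ 0.003  0.001  0.18   0.041 -0.149  0.   ]
-0.12 [ 0.003  0.001  0.218  0.059 -0.175 -0.   ]
0.0 [ 0.003  0.     0.256  0.082 -0.199 -0.001]
0.12 [ 0.003  0.     0.294  0.106 -0.22  -0.001]
```

Call:
carry_out(
  series=[
    [0,0,0.027,0,-0.026,-0.008,1],
    [0,0,0.046,0.002,-0.042,-0.008,1],
    [0,0,0.065,0.004,-0.059,-0.008,1],
    [0,0,0.065,0.004,-0.059,-0.008,1],
  ],
)

```text
clock: 17.85
eef_pos: [562.3, -42.4, 198.0]
tcp_rot: [2.84, -0.396, 0.976]
contact_force: [6.4, 7.3, 3.0]
opening: 0.157
grasp_force: 41.4
```

```bash
python3 st.py 167.7 -.45 -.3 -.15 0
```

```text
pos [-55.709 -38.269 168.299] polar -0.6019077463866439 67.58672357807707 ang-pi -0.5984448021841526 z [ 0.004 -0.01  -1.   ] F [ 8.826  4.88  -1.264] Ftan -0.9750315179437256 open 13.321984402079583 41.38052701950073 t 17.85 q [-0.221  0.125  2.129  0.505  0.505  0.038]
-0.45 [ 0.003  0.001  0.047  0.001 -0.041  0.002]
-0.3 [ 0.004  0.     0.095  0.01  -0.081  0.002]
-0.15 [ 0.004  0.     0.143  0.025 -0.119  0.001]
0.0 [ 0.004 -0.     0.191  0.046 -0.154  0.001]
```

Call:
carry_out(
  series=[
    [0,0,0.023,0,-0.021,0.002,1],
    [0,0,0.047,0.001,-0.041,0.002,1],
    [0,0,0.047,0.001,-0.041,0.002,1],
  ],
)

```text
clock: 18.23
eef_pos: [555.5, -35.8, 195.1]
tcp_rot: [2.903, -0.435, 0.82]
contact_force: [6.5, 8.6, 4.4]
opening: 0.157
grasp_force: 41.9
```

```bash
python3 st.py 167.7 -.3 -.15 0 .15
```

```text
pos [-60.858 -29.813 167.827] polar -0.4555112616158292 67.76814815933965 ang-pi -0.45080996328103096 z [ 0.004 -0.011 -1.   ] F [ 9.839  6.108 -0.269] Ftan 1.1572702880619805 open 13.307380000119243 41.913946866989136 t 18.225 q [-0.208  0.117  2.148  0.507  0.491  0.192]
-0.3 [ 0.004  0.     0.048  0.002 -0.042  0.   ]
-0.15 [ 0.004 -0.     0.096  0.011 -0.082 -0.   ]
0.0 [ 0.004 -0.001  0.143  0.026 -0.12  -0.001]
0.15 [ 0.004 -0.001  0.191  0.047 -0.155 -0.001]
```

Call:
carry_out(
  series=[
    [0,0,0.024,0,-0.021,0,1],
    [0,0,0.048,0.002,-0.042,0,1],
    [0,0,0.072,0.006,-0.062,0,1],
    [0,0,0.072,0.006,-0.062,0,1],
  ],
)

```text
clock: 18.73
eef_pos: [546.7, -23.6, 192.7]
tcp_rot: [3.011, -0.477, 0.573]
contact_force: [6.5, 5.0, 6.3]
opening: 0.162
grasp_force: 42.8
```

```bash
sed -i 's/^Rt=/M=Rr(p[3]);print("T",M.T@e["wrist_torque"])\nRt=/' st.py; python3 st.py 167.7 -.15 0 .15 .3
```

```text
pos [-66.067 -15.511 167.804] polar -0.23060058878002251 67.86298823978969 ang-pi -0.22518946326746025 z [ 0.005 -0.011 -1.   ] F [9.799 2.746 1.881] Ftan 0.433320322259031 open 13.765173914652076 42.79633283615112 t 18.725 q [-0.183  0.104  2.171  0.499  0.472  0.445]
T [ 0.757 -1.063  0.347]
-0.15 [ 0.004 -0.001  0.024  0.    -0.022  0.   ]
0.0 [ 0.004 -0.001  0.072  0.006 -0.062 -0.   ]
0.15 [ 0.004 -0.001  0.119  0.018 -0.101 -0.001]
0.3 [ 0.004 -0.002  0.167  0.036 -0.138 -0.001]
```

Call:
carry_out(
  series=[
    [0,0,0.024,0,-0.022,0,1],
    [0,0,0.048,0.003,-0.042,0,1],
    [0,0,0.072,0.006,-0.062,0,1],
    [0,0,0.072,0.006,-0.062,0,1],
  ],
)

```text
clock: 19.23
eef_pos: [540.8, -11.3, 191.7]
tcp_rot: [3.126, -0.494, 0.32]
contact_force: [4.4, -5.5, 3.4]
opening: 0.158
grasp_force: 54.3
```

```bash
sed -i 's/^Rt=/print("Mz",(M.T@e["wrist_torque"])[2]+np.cross(pos,F)[2]\/1000)\nRt=/' st.py; python3 st.py 167.7 .15 .3 .45 .6
```

```text
pos [-68.092  -1.916 167.77 ] polar -0.02813505597152356 68.11890449792656 ang-pi -0.0012715754152266001 z [ 0.005 -0.015 -1.   ] F [ 3.756 -6.633  1.798] Ftan -6.7360067956300975 open 13.405349657308838 54.31450415868312 t 19.225 q [-0.152  0.092  2.188  0.478  0.453  0.713]
T [-0.983 -0.216  0.996]
Mz 1.4545090688002247
0.15 [ 0.005 -0.002  0.048  0.004 -0.048 -0.   ]
0.3 [ 0.004 -0.002  0.096  0.013 -0.088 -0.001]
0.45 [ 0.004 -0.003  0.144  0.028 -0.126 -0.002]
0.6 [ 0.004 -0.003  0.191  0.048 -0.161 -0.002]
```

Call:
carry_out(
  series=[
    [0,0,0.01,0,-0.012,0,1],
    [0,0,0.01,0,-0.012,0,1],
    [0,0,0.01,0,-0.012,0,1],
  ],
)

```text
clock: 19.6
eef_pos: [538.5, -7.2, 190.9]
tcp_rot: [-3.135, -0.492, 0.281]
contact_force: [1.1, 0.8, 5.8]
opening: 0.156
grasp_force: 41.9
```

```bash
python3 st.py
```

```text
pos [-69.202   2.654 167.439] polar 0.03833328683490032 69.25330696429003 ang-pi 0.033132355879249786 z [ 0.003 -0.011 -1.   ] F [3.882 0.448 4.469] Ftan 0.5959611011632066 open 13.242508139487448 41.91253960132599 t 19.6 q [-0.144  0.09   2.192  0.477  0.453  0.756]
T [ 0.298 -0.391 -0.262]
Mz -0.30366812311137426
```

Call:
carry_out(
  series=[
    [0,0,0.012,0,-0.008,-0.002,1],
    [0,0,0.024,0,-0.016,-0.002,1],
    [0,0,0.024,0,-0.016,-0.002,1],
  ],
)

```text
clock: 19.98
eef_pos: [537.7, -2.6, 191.5]
tcp_rot: [-3.094, -0.49, 0.196]
contact_force: [7.9, 7.9, 1.0]
opening: 0.158
grasp_force: 41.3
```

```bash
python3 st.py 167.7 .15 .2 .3 .4
python3 - <<'E'
from rig import r
import cv2
im=r.grab_frame("wrist"); cv2.imwrite("pics/w4.png",im[:,:,::-1])
E
```

```text
pos [-68.353   7.235 167.737] polar 0.10545354761223123 68.73525713510884 ang-pi 0.10812778589334737 z [ 0.004 -0.01  -1.   ] F [ 9.264  4.976 -3.812] Ftan 5.923636090454451 open 13.401728262999162 41.30288600921631 t 19.975 q [-0.134  0.087  2.194  0.47   0.451  0.846]
T [ 0.997 -1.216  0.192]
Mz -0.21539457494103262
0.15 [ 0.003 -0.002  0.013  0.003 -0.012  0.   ]
0.2 [ 0.003 -0.002  0.029  0.004 -0.026 -0.   ]
0.3 [ 0.003 -0.002  0.061  0.008 -0.053 -0.   ]
0.4 [ 0.003 -0.002  0.093  0.014 -0.079 -0.001]
```

View pics/w4.png

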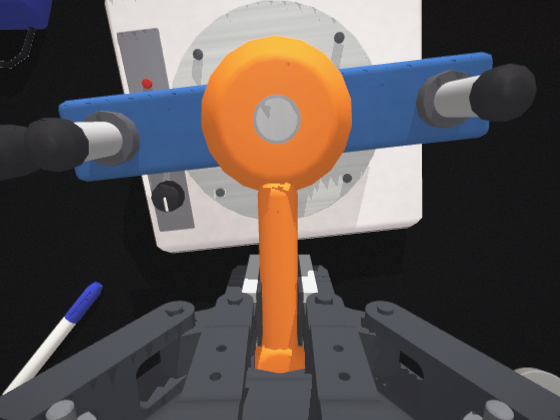

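Call:
carry_out(
  series=[
    [0,0,0.015,0.001,-0.014,0,1],
    [0,0,0.03,0.002,-0.027,0,1],
  ],
)

```text
clock: 20.27
eef_pos: [537.1, 3.6, 192.5]
tcp_rot: [-3.045, -0.485, 0.089]
contact_force: [6.0, 4.8, 4.1]
opening: 0.16
grasp_force: 42.3
```

```bash
python3 st.py 167.7 .25 .3 .35 .4
```

```text
pos [-66.626  13.366 167.876] polar 0.19798638340097652 67.95353401007551 ang-pi 0.202956033752546 z [ 0.005 -0.012 -1.   ] F [8.261 2.682 0.263] Ftan 4.2544596041483675 open 13.600702112766895 42.284778356552124 t 20.275 q [-0.117  0.082  2.196  0.456  0.445  0.969]
T [ 0.593 -0.996  0.313]
Mz 0.02344281936183018
0.25 [ 0.003 -0.002  0.015  0.    -0.014  0.001]
0.3 [ 0.003 -0.002  0.031  0.001 -0.028  0.   ]
0.35 [ 0.003 -0.002  0.047  0.003 -0.041  0.   ]
0.4 [ 0.003 -0.003  0.063  0.005 -0.055  0.   ]
```

Call:
carry_out(
  series=[
    [0,0,0.015,0,-0.014,0,1],
    [0,0,0.031,0.001,-0.028,0,1],
  ],
)

```text
clock: 20.52
eef_pos: [536.5, 10.3, 193.2]
tcp_rot: [-2.995, -0.473, -0.02]
contact_force: [4.9, 0.0, 4.9]
opening: 0.156
grasp_force: 42.8
```

```bash
python3 st.py 167.7 .35 .4 .45 .5
```

```text
pos [-64.996  19.918 167.877] polar 0.29736480656798975 67.9798793754046 ang-pi 0.3001403813733825 z [ 0.005 -0.012 -1.   ] F [ 6.384 -1.51   2.149] Ftan 0.42726645876441505 open 13.218727358918851 42.84889340400696 t 20.525 q [-0.1    0.079  2.198  0.44   0.441  1.096]
T [-0.052 -0.574  0.384]
Mz 0.3553981601886532
0.35 [ 0.003 -0.003  0.016  0.    -0.014  0.001]
0.4 [ 0.003 -0.003  0.032  0.001 -0.028  0.   ]
0.45 [ 0.003 -0.003  0.048  0.003 -0.041  0.   ]
0.5 [ 0.003 -0.003  0.064  0.005 -0.055  0.   ]
```

Call:
carry_out(
  series=[
    [0,0,0.016,0,-0.014,0,1],
    [0,0,0.032,0.001,-0.028,0,1],
  ],
)

```text
clock: 20.78
eef_pos: [536.3, 16.8, 194.2]
tcp_rot: [-2.946, -0.456, -0.13]
contact_force: [2.7, -7.0, 5.2]
opening: 0.158
grasp_force: 45.1
```

```bash
python3 st.py 167.7 .45 .5 .55 .6
```

```text
pos [-62.866  26.108 167.849] polar 0.39361892563059225 68.07174173630168 ang-pi 0.40003079203964287 z [ 0.005 -0.013 -1.   ] F [ 2.733 -7.514  4.47 ] Ftan -5.890757780767844 open 13.42105959795624 45.09279012680054 t 20.775 q [-0.082  0.076  2.199  0.422  0.437  1.228]
T [-0.9   -0.108  0.529]
Mz 0.9302681581785275
0.45 [ 0.003 -0.003  0.016  0.001 -0.015  0.   ]
0.5 [ 0.003 -0.003  0.032  0.002 -0.029  0.   ]
0.55 [ 0.003 -0.003  0.048  0.003 -0.042  0.   ]
0.6 [ 0.003 -0.003  0.064  0.006 -0.056  0.   ]
```

Call:
carry_out(
  series=[
    [0,0,0.008,0,-0.008,0,1],
    [0,0,0.012,0,-0.012,0,1],
    [0,0,0.012,0,-0.012,0,1],
  ],
)

```text
clock: 21.15
eef_pos: [536.4, 19.2, 194.6]
tcp_rot: [-2.93, -0.449, -0.169]
contact_force: [2.5, -6.6, 4.9]
opening: 0.16
grasp_force: 45.1
```

```bash
python3 st.py 167.7 .45 .5 .55 .6
```

```text
pos [-61.974  28.403 167.828] polar 0.42973512972252764 68.17274165375758 ang-pi 0.4360365671573785 z [ 0.005 -0.014 -1.   ] F [ 2.604 -7.024  4.21 ] Ftan -5.299926892273234 open 13.619613032074065 45.12756049633026 t 21.15 q [-0.075  0.075  2.199  0.413  0.435  1.278]
T [-0.885 -0.055  0.606]
Mz 0.9668903820714567
0.45 [ 0.003 -0.003  0.004  0.001 -0.005  0.001]
0.5 [ 0.003 -0.003  0.02   0.001 -0.019  0.   ]
0.55 [ 0.003 -0.003  0.036  0.002 -0.033  0.   ]
0.6 [ 0.003 -0.003  0.052  0.004 -0.046  0.   ]
```

Call:
carry_out(
  series=[
    [0,0,0.008,0,-0.009,0,1],
    [0,0,0.02,0.001,-0.019,0,1],
    [0,0,0.02,0.001,-0.019,0,1],
  ],
)

```text
clock: 21.52
eef_pos: [536.4, 23.2, 195.2]
tcp_rot: [-2.902, -0.435, -0.236]
contact_force: [1.5, -12.3, 5.7]
opening: 0.158
grasp_force: 48.0
```

```bash
python3 st.py 167.7 .55 .6 .65 .7
```

```text
pos [-60.518  32.18  167.723] polar 0.4887221084287857 68.54178100999789 ang-pi 0.49857541253075865 z [ 0.004 -0.014 -1.   ] F [  0.555 -12.159   6.185] Ftan -10.475188676369134 open 13.396311055003457 48.00917208194733 t 21.525 q [-0.064  0.073  2.198  0.399  0.434  1.364]
T [-1.657  0.469  0.691]
Mz 1.4092980437729266
0.55 [ 0.003 -0.003  0.016  0.003 -0.017 -0.   ]
0.6 [ 0.003 -0.003  0.032  0.004 -0.03  -0.   ]
0.65 [ 0.003 -0.003  0.048  0.005 -0.044 -0.   ]
0.7 [ 0.003 -0.004  0.064  0.008 -0.057 -0.   ]
```

Call:
carry_out(
  series=[
    [0,0,-0.008,0,0.007,0,1],
    [0,0,-0.016,0,0.014,0,1],
    [0,0,-0.016,0,0.014,0,1],
  ],
)

```text
clock: 21.9
eef_pos: [536.1, 20.3, 194.5]
tcp_rot: [-2.924, -0.446, -0.182]
contact_force: [1.5, -6.7, 5.5]
opening: 0.15
grasp_force: 44.6
```

```bash
python3 st.py 167.7 .4 .35
```

```text
pos [-61.897  29.511 167.72 ] polar 0.4448964329624647 68.57239215787601 ang-pi 0.44847607471486217 z [ 0.004 -0.013 -1.   ] F [ 2.031 -6.805  5.155] Ftan -5.268735691378575 open 12.78221646007485 44.55708146095276 t 21.9 q [-0.073  0.074  2.199  0.41   0.435  1.296]
T [-1.043  0.117  0.544]
Mz 0.9057885497798983
0.4 [ 0.003 -0.003 -0.015  0.003  0.012  0.   ]
0.35 [ 0.003 -0.003 -0.031  0.004  0.026  0.   ]
```

Run:
```python
from h import *; from rig import r
import cv2
c=r.get_calibration("wrist"); im=r.grab_frame("wrist"); cv2.imwrite("pics/w5.png",im[:,:,::-1])
p=load();M=Rr(p[3])
for a in(.3,.4,.45): print(a,[proj(c,M@lev(a,x,191)+p[:3]).round(1) for x in(30,45)])
for f in("w4","w5"):
    b=cv2.imread(f"pics/{f}.png").astype(int); o=(b[...,2]>150)&(b[...,2]>1.5*b[...,1])&(b[...,0]<90)
    for v in(200,215,230,245): u=np.where(o[v])[0]; print(f,v,u.min(),u.max())
```

```text
0.3 [array([289.3, 203. ]), array([294.9, 241.1])]
0.4 [array([281.2, 203.8]), array([283. , 242.2])]
0.45 [array([277.1, 203.9]), array([277.1, 242.4])]
w4 200 258 297
w4 215 258 296
w4 230 259 296
w4 245 260 296
w5 200 259 297
w5 215 259 297
w5 230 260 297
w5 245 260 297
```

View pics/w5.png

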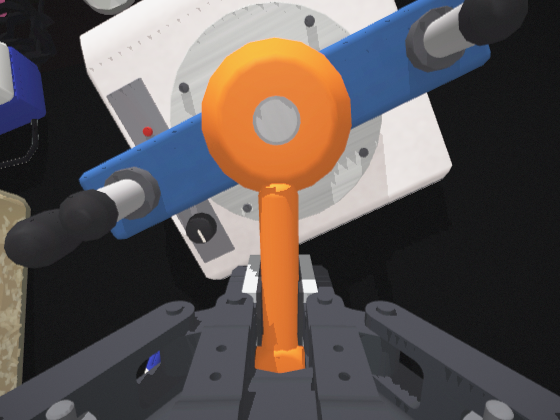

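The lever arm is straight in the grip at col 278, with posts well clear of the fingers. The load is springy and repeated after one 30° tooth pitch, so the nut is at its stop. I'll unload to zero moment, no further.

Call:
carry_out(
  series=[
    [0,0,-0.015,0.001,0.013,0,1],
    [0,0,-0.031,0.002,0.026,0,1],
    [0,0,-0.047,0.005,0.039,0,1],
    [0,0,-0.047,0.005,0.039,0,1],
  ],
)

```text
clock: 22.45
eef_pos: [536.4, 11.1, 193.3]
tcp_rot: [-2.994, -0.472, -0.022]
contact_force: [2.2, -0.4, 5.6]
opening: 0.16
grasp_force: 41.8
```

```bash
python3 st.py 167.7 .25 .2
```

```text
pos [-64.771  20.711 167.854] polar 0.3094862342327788 68.00199126157058 ang-pi 0.30213772398331695 z [ 0.004 -0.012 -1.   ] F [ 4.337 -1.076  4.037] Ftan 0.2960258218750216 open 13.631569931325194 41.84995651245117 t 22.45 q [-0.097  0.078  2.198  0.436  0.441  1.104]
T [ 0.013 -0.337  0.002]
Mz -0.01799610284437162
0.25 [ 0.003 -0.002 -0.017  0.     0.016  0.001]
0.2 [ 0.003 -0.002 -0.033  0.001  0.03   0.001]
```

Call:
carry_out(
  series=[
    [0,0,0,0,0,0,-0.3],
    [0,0,0,0,0,0,-0.3],
    [0,0,0,0,0,0,-0.3],
    [0,0,0,0,0,0,-0.3],
    [0,0,0,0,0,-0.1,-0.3],
    [0,0,0,0,0,-0.28,-0.3],
    [0,0,0,0,0,-0.36,-0.3],
    [0,0,0,0,0,-0.36,-0.3],
  ],
)

```text
clock: 23.45
eef_pos: [494.3, -0.4, 272.2]
tcp_rot: [-2.993, -0.47, -0.022]
contact_force: [1.0, -0.4, -0.3]
opening: 0.647
grasp_force: 0.0
```

```bash
python3 st.py
python3 - <<'E'
from h import *; from rig import r
import cv2
c=r.get_calibration("wrist"); im=r.grab_frame("wrist"); cv2.imwrite("pics/w6.png",im[:,:,::-1])
p=load();M=Rr(p[3])
b=im.astype(int); o=(b[...,0]>150)&(b[...,0]>1.5*b[...,1])&(b[...,2]<90)
for v in(170,190,210,230):
    u=np.where(o[v])[0]; print(v,u.min(),u.max())
for h in (191,202):
  for a in(.2,.3,.4): print(h,a,[proj(c,M@lev(a,x,h)+p[:3]).round(1) for x in(35,68,105)])
E
```

```text
pos [-66.23   22.998 257.918] polar 0.3342125757369277 70.10955346047842 ang-pi 0.3029120082696686 z [ 0.002 -0.01  -1.   ] F [ 0.557 -0.678 -0.621] Ftan -0.4572706562673021 open 55.036766897372296 0.0 t 23.45 q [-0.143 -0.116  2.176  0.334  0.659  1.192]
T [-0.002  0.256 -0.044]
Mz -0.012261383303961877
170 270 291
190 270 291
210 270 291
230 271 291
191 0.2 [array([286.3, 174. ]), array([291.2, 223.9]), array([296.3, 275.3])]
191 0.3 [array([280.7, 174.3]), array([280.8, 224.5]), array([280.9, 276.1])]
191 0.4 [array([275.1, 174.1]), array([270.4, 224.1]), array([265.6, 275.5])]
202 0.2 [array([286.8, 177. ]), array([292. , 229.2]), array([297.2, 282.8])]
202 0.3 [array([281. , 177.3]), array([281.1, 229.8]), array([281.2, 283.7])]
202 0.4 [array([275.1, 177. ]), array([270.2, 229.4]), array([265.1, 283.1])]
```

View pics/w6.png

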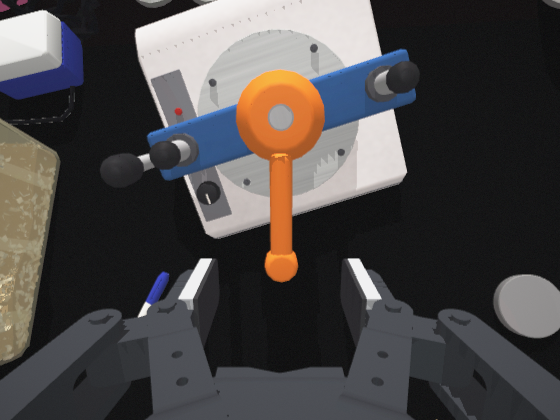

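Lever is at 0.30 rad, ball at (281,265), free of the fingers; the carrier knob at (122,170) is still home. Checking the lever's height by scale against the earlier view.

Run:
```python
import cv2,numpy as np
for f in("w3","w6"):
    b=cv2.imread(f"pics/{f}.png").astype(float)
    o=((b[...,2]>120)&(b[...,2]>1.6*b[...,1])&(b[...,0]<100))[:300]
    n,l,s,c=cv2.connectedComponentsWithStats(o.astype(np.uint8)); k=1+s[1:,4].argmax(); o=l==k
    w=[np.ptp(np.where(o[v])[0])+1 for v in range(180,235)]; h=np.array([np.ptp(np.where(o[v])[0])+1 for v in range(95,125)])
    v,u=np.where(o); top=v.min(); bot=v.max()
    g=b[85:140,260:310]; st=(abs(g[...,2]-g[...,0])<35)&(g.mean(2)>90); n,l,s,c=cv2.connectedComponentsWithStats(st.astype(np.uint8)); k=1+s[1:,4].argmax()
    print(f,"arm",np.mean(w),"hub",h.max(),np.sort(h)[-8:].mean(),"top",top,"bot",bot,"stud",s[k],c[k]+[260,85])
```

```text
w3 arm 21.563636363636363 hub 90 89.25 top 65 bot 278 stud [ 11  13  26  28 549] [283.67577413 111.58105647]
w6 arm 21.836363636363636 hub 89 88.25 top 82 bot 281 stud [  8  19  26  27 530] [280.30566038 116.95660377]
```

```bash
python3 -c "
from rig import r
print(r.sign_off())"
```

```text
the job is handed in; nothing more can be done
None
```

I handed the job in at 23.5 s. The carrier is home against its stop, the nut is tightened to what I judge is its stop, and the lever is fully down and released. I judged the stop from the lever forces, not by seeing the rubber on the lid. I also pushed the lever to about 21 N, past the 12 N advised, and it seems to have jumped one tooth at the end.

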